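# Proof-load a reglued rack peg with a spring balance

### The job

A replacement peg has been glued into the rack clamped to the counter's edge and needs a proof load: pick up the spring balance, hang the eye of its drawbar well down over the plain headless peg, and pull the balance straight back, square to the rack's edge that faces the robot, until the broad one-kilogram mark on the drawbar is level with the mouth of the case, without overloading the peg well past the mark. Keep the balance steady at that mark and finish while still holding it there: do not let it spring back or put it down. Leave everything else on the counter where it is.

Things in the scene. Friction and masses are not known exactly. Their poses are not given: they have to be found in the camera images.
- balance: flat-sided spring balance on the counter: aluminium case 115 (x) x 24 (y) x 18 mm tall (z), 0.1 to 0.2 kg in all. Origin: centre of the underside of the case (x from -57.5 to +57.5 mm). +x points to the eye; a thin wire finger ring (not the eye), 24 mm across, trails at -x. Grip it across its width at the middle of the case.
- drawbar (a joint): how far the drawbar is out of the case: 0 (in, at the start) to 0.075 m (stop). A spring pulls it back: 180 N/m and 0.8 N preload, so about 10 N at the mark. The steel bar is 12 mm wide with thin cross lines every 10 mm and one broad black line, 3 mm, across its whole width: the one-kilogram mark, level with the mouth of the case at 0.050 m.
- eye (a point): centre of the eye, a flat steel ring at the drawbar's end: hole 21 mm, outside 33 mm, 5 mm thick, hole axis along the balance's z. With the drawbar in, it lies 87.5 mm ahead (+x) of the balance's origin and 9 mm above its underside; it moves out along +x with the drawbar.
- mouth (a point): centre of the mouth of the case, its front end under a black collar, 57.5 mm ahead of the balance's origin and 9 mm above its underside.
- rack: wooden peg rack lying on its back, pegs up: 80 (x) x 370 (y) x 18 mm tall, fixed by two bar clamps (45 mm tall) at its ends, y = +-166 mm. Origin: centre of its underside; its -x edge faces the robot. Four pegs stand on its middle line at y = -105, -35, 35, 105 mm: three with mushroom heads 27 mm across, 59 mm tall, and, at any of these places, the plain one.
- peg_plain: the newly glued peg: a plain straight dowel without a head, diameter 12 mm, standing 45 mm above the rack's top. Origin: centre of its foot, on the rack's top face, 18 mm above the counter; z up.
- peg_top (a point): centre of the top of the plain peg, 63 mm above the counter.
- hole_punch: desk hole punch, bystander: black base 75 x 110 mm, orange press lever on top, 68 mm tall in all. Origin: centre of its underside.
- tumbler: frosted glass tumbler, bystander: diameter 72, height 105 mm. Origin: centre of its underside.
- pencil_tin: aluminium pencil tin with three pencils, bystander: diameter 72, height 100 mm, pencils up to 145 mm. Origin: centre of its underside.
- desk_tray: open bamboo desk tray, bystander, in front of the robot: 100 (x) x 250 (y) x 30 mm, with two markers in it. Origin: centre of its underside.
- marker1: capped marker lying in the desk tray, bystander: 136 mm long along its y, 14 mm thick. Origin: underside, mid-length.
- marker2: second capped marker lying in the desk tray, bystander, same size as marker1.
- marker3: capped marker lying flat on the counter at the left, bystander, same size as marker1 (17 mm tall with its clip).
- glue_bottle: white wood-glue bottle, bystander: diameter 48, height 135 mm. Origin: centre of its underside.
There are look-alikes about, which are no part of the job. Of the things that look like the balance, the larger one is meant.

How it is judged:
By the outcome, as a careful person would: the job done as asked, in the order asked, and still so for the second after the job is handed in, while the arm keeps its last pose, push and grip.
It also fails if it takes over 48 s, if anything falls off the work surface, if the arm or the gripper's body presses on something with over 40 N, if the wrist force passes 120 N, or if a joint passes its speed limit or range.

### The arm

A 7-joint arm with a two-finger parallel gripper is mounted at the origin on the work surface. World frame = base frame: x ahead of the robot, y to its left, z up, the work surface at z = 0. Lengths are in m, angles in rad, forces in N, time in s.
With the tool pointing down it reaches from about 0.425 to 0.975 m from the base axis. Payload 16.7 kg.
Tool frame: the origin (TCP) lies midway between the tips of the shut fingers; the grasp point (between the pads) lies 19 mm behind it (pinch_z is the distance from the TCP to the grasp point, in m); z points along the fingers, y is the line along which they close (so a half turn about z gives the same grasp; the last joint's range is limited). The gripper opens to 85 mm and grips with 20 to 120 N. Pads are 22 mm wide; open, the fingers measure 114 mm over their backs; the gripper's body (76 mm by 85 mm) begins 54 mm behind the grasp point. The pads swing forward as they close: fully open they stand 13 mm farther back than shut.
Start: joints at [1.075, 0.426, 0.074, 1.606, -0.034, 1.111, -0.067], TCP at [0.229, -0.635, 0.231] pointing down, gripper open.
Joint ranges: [-2.85, 2.85], [-0.5, 2.14], [-1.23, 1.37], [0.21, 2.46], [-1.02, 4.16], [0.16, 2.05], [-2.73, 2.73]. Speed limits (rad/s): [1.89, 1.89, 2.39, 2.39, 3.01, 3.01, 3.01].

### API

Orientations are given as [roll, pitch, yaw] about the fixed x, y, z axes, in that order (R = Rz(yaw) Ry(pitch) Rx(roll)).
In Python, from plant import sense, camera, job_done, pinch_z gives the robot as it stands.
- The arm moves only by the shell command python3 -m handwheel 'ROWS'. ROWS is a JSON object whose one key "plan" holds a list of rows, each a list of 3 entries, a list of its own where there are three numbers: the opening, from 0 (shut) to 1 (fully open), then the shift along the tool's x, y, z in m, then the turn about the tool's z in degrees. In form: {"plan": [[claw, [tx, ty, tz], turn], ...]}. A call has exactly 8 rows; each row shifts and turns the commanded pose from where the row before left it, along the tool's axes as they then stand; what a row does not reach is not made up. A row lasts 1/8 s, in which the tool goes at most 62.5 mm and 10.7 degrees, less where a joint would pass 70% of its speed; a pose out of reach is approached as far as the arm can. A call with a gripper value outside its range is refused whole. The fingers move at their own pace and stop on an object; the grip force is fixed at half the most. Time passes only in rows, so rows that do not move let the fingers close, or fill a call up. It gives the time, the measured TCP pose, the force, the opening and the grip force at its end, in the units of the state.
- sense(): the state, without advancing time (a new reading comes with each control period).
- camera(name): name is "scene" or "top" or "wrist"; returns a dict with "frame" (480x640x3 uint8, blue, green, red), "fx", "fy", "cx", "cy" (pixels), "k1" (the pictures are not rectified: a ray, as slopes to the right and down, at radius r is drawn at 1 + k1 r^2 times it, then the intrinsics apply), "pose" (4x4, takes a point from camera to world coordinates). Camera axes: x right, y down, z forward; pixel columns grow to the right and rows downward; lengths in m; the calibration is good to about 2 mm. A picture is of the moment at which its call begins. There is no depth.
- job_done(): hands the job in; it is judged then, once.
The state is a dict: "clock": time; "joint_positions": joint angles; "joint_velocities": joint speeds; "joint_efforts": joint torques, N m; "position": TCP position; "tool_rot": TCP orientation; "contact_force": force on the tool from outside, world axes, zero at the start; "moment": the same for the moment, N m; "gripper_width": finger opening in m; "finger_force": force on a finger pad.
Only numpy, scipy, OpenCV 4.12 (cv2) and the standard library are available. Lean on these libraries where they do the work, as an engineer would, in place of code of your own. Each camera call takes 0.05 s, during which the arm holds its last target. There are 200 camera calls.

## Working session

There is one attempt and no reset: what is moved stays moved. The work goes in short steps, Python scripts to look and compute and a shell command to move; the robot and the scene stay as the last step left them, time stands still between calls to the robot, and variables do not carry over. Pictures are saved under pics/ and viewed, at most 10 in all, crops included, and the job is handed in when it is done.

```bash
mkdir -p pics; cat > h.py <<'E'
import numpy as np, cv2
from plant import sense, camera, job_done, pinch_z
def ray(c,u,v):
    K=np.array([[c["fx"],0,c["cx"]],[0,c["fy"],c["cy"]],[0,0,1.]])
    p=cv2.undistortPoints(np.array([[[u,v]]],float),K,np.array([c["k1"],0,0,0.]))[0,0]
    P=np.array(c["pose"]); return P[:3,3],P[:3,:3]@np.array([p[0],p[1],1])
def onz(c,u,v,z):
    o,d=ray(c,u,v); return o+d*(z-o[2])/d[2]
def proj(c,X):
    P=np.linalg.inv(np.array(c["pose"])); p=P[:3,:3]@np.asarray(X)+P[:3,3]; a=p[:2]/p[2]
    a=a*(1+c["k1"]*(a@a)); return np.array([a[0]*c["fx"]+c["cx"],a[1]*c["fy"]+c["cy"]])
E
python3 - <<'E'
from h import *
import pickle
s=sense();print(s,pinch_z)
cs={}
for n in("top","scene"):
    c=camera(n);cs[n]=c;cv2.imwrite(f"pics/{n}0.png",c["frame"]);print(n,c["fx"],c["k1"],np.round(c["pose"],3).tolist())
pickle.dump(cs,open("c0.pkl","wb"))
E
```

```text
{'clock': 0.0, 'joint_positions': array([ 1.07443321,  0.42674193,  0.07386005,  1.60661423, -0.03409529,
        1.11078634, -0.06706301]), 'joint_velocities': array([ 0.00104317,  0.00194075,  0.0001036 , -0.00100447, -0.00089426,
       -0.00047556, -0.00058925]), 'joint_efforts': array([ 2.59942872e-04, -9.49840021e+01,  3.76076460e+00, -4.63525200e+01,
        1.92181306e-02,  9.99344105e-03, -2.00594724e-05]), 'position': array([ 0.22929303, -0.63442873,  0.23060106]), 'tool_rot': array([-3.14030670e+00,  1.04277241e-04,  3.46862052e-01]), 'contact_force': array([-0.08601242,  0.17715635, -0.02841833]), 'moment': array([0.05531776, 0.01490045, 0.01794703]), 'finger_force': 0.0, 'gripper_width': 0.08553740673588105} 0.0187
top 522.3571457668673 -0.08801218500052169 [[-0.008, -0.985, 0.172, 0.318], [-1.0, 0.007, -0.005, 0.009], [0.004, -0.172, -0.985, 1.256], [0.0, 0.0, 0.0, 1.0]]
scene 523.4006393245215 -0.020171259402627713 [[0.303, 0.709, -0.637, 1.262], [0.953, -0.232, 0.195, -0.225], [-0.01, -0.666, -0.746, 0.941], [0.0, 0.0, 0.0, 1.0]]
```

View pics/top0.png

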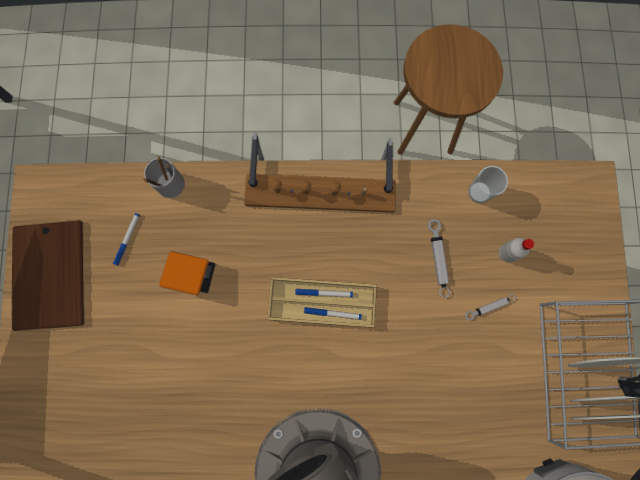

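View pics/scene0.png

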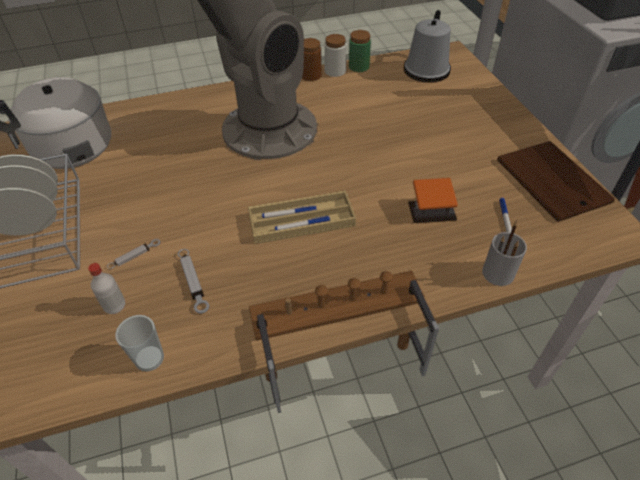

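The top view shows two balance-like things: a large one at (440,258) and a small one at (490,308). The large one is meant, with its eye at about (434,227) and its finger ring at about (447,292). The pegs in top are at (278,186), (306,186), (336,188) and (364,191). In the scene view the peg at (290,308) seems headless, and that matches the one at (364,191) in top. I'll confirm both in one enlarged crop.

```bash
python3 - <<'E'
from h import *
import pickle
cs=pickle.load(open("c0.pkl","rb"))
t=cs["top"]["frame"];s=cs["scene"]["frame"]
a=cv2.resize(t[215:305,400:525],None,fx=3.2,fy=3.2,interpolation=3)      # 400x288
b=cv2.resize(t[165:225,240:400],(400,150),interpolation=3)
d=cv2.resize(s[260:340,240:440],(400,160),interpolation=3)
e=cv2.resize(s[245:320,160:235],(288,288),interpolation=3)
im=np.zeros((600,700,3),np.uint8);im[:288,:400]=a;im[:288,405:693]=e;im[290:440,:400]=b;im[440:600,:400]=d
cv2.imwrite("pics/crop.png",im)
E
```

```text
(no output)
```

View pics/crop.png

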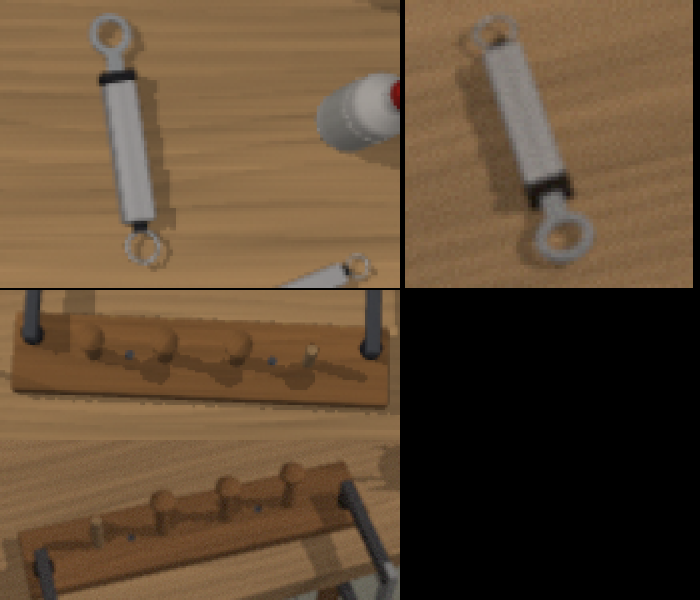

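```bash
python3 - <<'E'
from h import *
import pickle
cs=pickle.load(open("c0.pkl","rb"));t=cs["top"];s=cs["scene"]
g=cv2.cvtColor(t["frame"],cv2.COLOR_BGR2HSV)
# case mask: bright, low saturation
m=np.zeros((480,640),np.uint8);m[236:290,425:455]=((g[...,1]<60)&(g[...,2]>125))[236:290,425:455]*255
cn=max(cv2.findContours(m,0,1)[0],key=cv2.contourArea);print(cv2.minAreaRect(cn))
P=lambda u,v,z:onz(t,u,v,z)
eye=P(434.4,226.2,.009);mo=P(436.3,237.5,.012);ring=P(144/3.2+400,247/3.2+215,.009)
rc=cv2.minAreaRect(cn)[0];cc=P(*rc,.018)
print("eye",eye,"mouth",mo,"ring",ring,"case c",cc)
d=eye-ring;yaw=np.arctan2(d[1],d[0]);print("yaw eye-ring",np.degrees(yaw))
org=eye-.0875*np.array([np.cos(yaw),np.sin(yaw),0]);print("org",org)
print("eye scene",onz(s,160+(565-405)/288*75,245+235/288*75,.009))
pt=P(364.8,188.2,.063);ps=onz(s,288,300,.063);print("peg",pt,ps)
for a,b,z in(((14,390),(388,402),.018),((16,312),(388,328),.018)):
    A=P(240+a[0]/2.5,165+(a[1]-290)/2.5,z);B=P(240+b[0]/2.5,165+(b[1]-290)/2.5,z);e=A-B
    print("edge",A,B,"rack yaw",np.degrees(np.arctan2(-e[0],e[1])))
# rack edge lines by colour
H=(g[...,0]<16)&(g[...,1]>120)
for z,f in((.018,0),(.009,1)):
    pts=[]
    for u in range(262,380,2):
        col=np.where((t["frame"][170:225,u,2].astype(int)<140))[0]+170
        v=col.max() if f else col.min();pts.append(P(u,v,0 if f else .018)[:2])
    pts=np.array(pts);vx=cv2.fitLine(pts.astype(np.float32),cv2.DIST_HUBER,0,.01,.01).ravel();print(vx,np.degrees(np.arctan(-vx[0]/vx[1])))
E
```

```text
((439.9855041503906, 261.65606689453125), (42.804100036621094, 9.19946002960205), 81.25383758544922)
eye [ 0.5743527 -0.293761   0.009    ] mouth [ 0.54562487 -0.29634268  0.012     ] ring [ 0.41257637 -0.31197196  0.009     ] case c [ 0.48541037 -0.30100351  0.018     ]
yaw eye-ring 6.422677476668118
org [ 0.48740187 -0.30354894  0.009     ]
eye scene [ 0.57411819 -0.28840569  0.009     ]
peg [ 0.65603743 -0.11934645  0.063     ] [ 0.65320162 -0.1147303   0.063     ]
edge [0.62840321 0.16774834 0.018     ] [ 0.61391091 -0.1971176   0.018     ] rack yaw -2.274565068464064
edge [0.70767648 0.16711197 0.018     ] [ 0.68891392 -0.19990976  0.018     ] rack yaw -2.9264757719167585
[ 0.0643786   0.9979255   0.6994767  -0.03566025] -3.691175
[ 0.03632326  0.9993401   0.5860787  -0.01362018] -2.0816271
```

The crop confirms the large balance (case centre at px (440,262), eye to the far side) and the headless peg at top px (365,188). I'll move above the balance now.

```bash
python3 -m handwheel '{"plan": [[1,[0,0,0],6.8],[1,[0,0,0],6.7],[1,[0.036,-0.037,0],0],[1,[0.036,-0.037,0],0],[1,[0.036,-0.037,0],0],[1,[0.036,-0.037,0],0],[1,[0.036,-0.037,0],0],[1,[0.036,-0.037,0],0]]}'
python3 -m handwheel '{"plan": [[1,[0.036,-0.037,0],0],[1,[0.036,-0.037,0],0],[1,[0,0,0.03],0],[1,[0,0,0.03],0],[1,[0,0,0.03],0],[1,[0,0,0],0],[1,[0,0,0],0],[1,[0,0,0],0]]}'
python3 - <<'E'
from h import *
import pickle
c=camera("wrist");cv2.imwrite("pics/w1.png",c["frame"]);pickle.dump(c,open("w1.pkl","wb"));print(np.round(c["pose"],3).tolist(),c["fx"],c["k1"])
E
```

```text
clock: 1.1
position: [0.4202, -0.3887, 0.2312]
tool_rot: [-3.141, 0.0, 0.111]
contact_force: [1.7, 0.3, 0.2]
gripper_width: 0.0854
finger_force: 0.0
clock: 2.1
position: [0.4834, -0.309, 0.1426]
tool_rot: [3.141, -0.002, 0.111]
contact_force: [0.5, 0.6, -0.9]
gripper_width: 0.0851
finger_force: 0.0
[[0.11, -0.953, -0.283, 0.556], [-0.994, -0.106, -0.032, -0.301], [0.001, 0.285, -0.959, 0.285], [0.0, 0.0, 0.0, 1.0]] 339.38864457655563 -0.05042351067662187
```

View pics/w1.png

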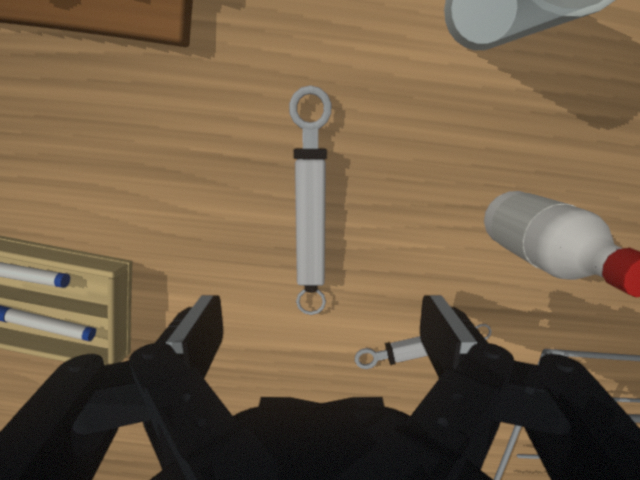

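The wrist view shows the balance upright in the frame: eye at (310,107), collar front at (310,149), case rear at (311,286), finger ring at (311,300). The rack's near right corner is at (188,45).

```bash
python3 - <<'E'
from h import *
import pickle
c=pickle.load(open("w1.pkl","rb"))
e=onz(c,310.5,107.5,.011);m=onz(c,310.5,149,.018);r=onz(c,311,286,.018)
print(e,m,r,(m+r)/2,np.degrees(np.arctan2((e-r)[1],(e-r)[0])))
o=(m+r)/2;p=sense()["position"];y=sense()["tool_rot"][2];d=o-p
print(d, d[0]*np.cos(y)+d[1]*np.sin(y), d[0]*np.sin(y)-d[1]*np.cos(y),p)
E
```

```text
[ 0.57682982 -0.29053291  0.011     ] [ 0.54640332 -0.29387468  0.018     ] [ 0.43310362 -0.3058836   0.018     ] [ 0.48975347 -0.29987914  0.018     ] 6.096369194758925
[ 0.00646248  0.0091478  -0.12451225] 0.007435678907262348 -0.00837594629574963 [ 0.48329099 -0.30902694  0.14251225]
```

```bash
python3 -m handwheel '{"plan": [[1,[0.0075,-0.008,0],0],[1,[0,0,0.03],0],[1,[0,0,0.03],0],[1,[0,0,0.03],0],[1,[0,0,0.025],0],[1,[0,0,0.015],0],[1,[0,0,0.008],0],[1,[0,0,0],0]]}'
python3 -m handwheel '{"plan": [[1,[0,0,0],0],[0.6,[0,0,0],0],[0.4,[0,0,0],0],[0.2,[0,0,0],0],[0,[0,0,0],0],[0,[0,0,0],0],[0,[0,0,0],0],[0,[0,0,0],0]]}'
```

```text
clock: 3.15
position: [0.4895, -0.2998, 0.0034]
tool_rot: [-3.141, -0.0, 0.111]
contact_force: [0.2, -0.1, 0.9]
gripper_width: 0.0854
finger_force: 0.0
clock: 4.15
position: [0.4895, -0.3, 0.0037]
tool_rot: [3.141, -0.0, 0.111]
contact_force: [-2.2, 0.5, 7.3]
gripper_width: 0.0222
finger_force: 59.5
```

```bash
python3 -m handwheel '{"plan": [[0,[0,0,-0.01],0],[0,[0,0,-0.02],0],[0,[0,0,-0.03],0],[0,[0,0,-0.03],0],[0,[0,0,-0.01],0],[0,[0,0,0],4.4],[0,[0,0,0],4.4],[0,[0,0,0],0]]}'
python3 -m handwheel '{"plan": [[0,[0.004,-0.02,0],0],[0,[0.006,-0.04,0],0],[0,[0.006,-0.04,0],0],[0,[0.006,-0.04,0],0],[0,[0.005,-0.03,0],0],[0,[0.003,-0.02,0],0],[0,[0,0,0],0],[0,[0,0,0],0]]}'
python3 - <<'E'
from h import *
import pickle
d={n:camera(n) for n in("wrist","top","scene")}
pickle.dump(d,open("c2.pkl","wb"));t=d["top"]["frame"];s=d["scene"]["frame"]
im=np.zeros((600,800,3),np.uint8)
w=d["wrist"]["frame"];im[:360,:480]=w[:360,80:560]
im[:280,480:]=cv2.resize(t[150:220,320:400],(320,280),interpolation=3)
im[300:,480:]=cv2.resize(s[240:315,250:330],(320,300),interpolation=3)
cv2.imwrite("pics/c2.png",im)
E
```

```text
clock: 5.15
position: [0.4891, -0.2997, 0.1029]
tool_rot: [-3.141, 0.001, -0.042]
contact_force: [0.4, -0.3, -2.2]
gripper_width: 0.0225
finger_force: 59.1
clock: 6.15
position: [0.5271, -0.1121, 0.1031]
tool_rot: [3.141, 0.0, -0.042]
contact_force: [0.2, -0.9, -0.9]
gripper_width: 0.0226
finger_force: 59.2
```

View pics/c2.png

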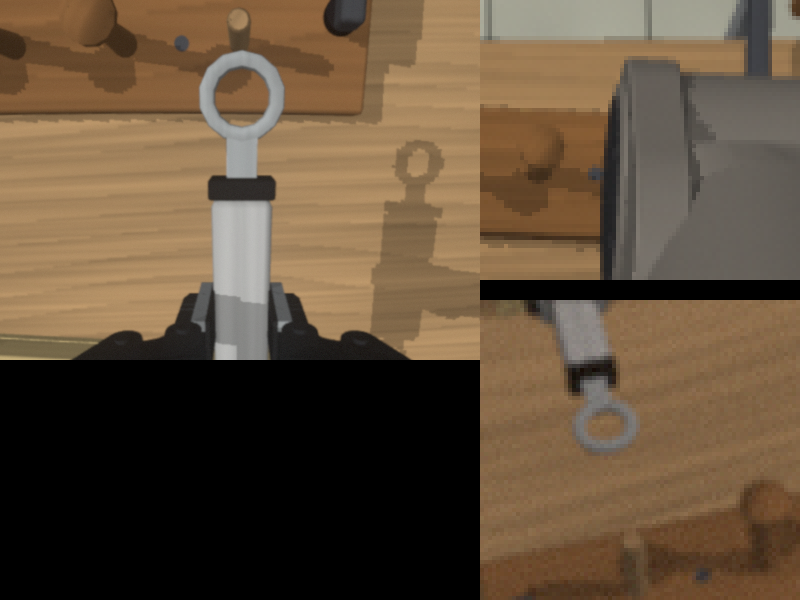

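The picture shows the eye in the wrist frame at (322,97), the plain peg's top at (319,16), and the rack's near edge at row ~112. In the scene view the eye is at (281.5,271) and the peg top at (289,299).

```bash
python3 - <<'E'
from h import *
import pickle
d=pickle.load(open("c2.pkl","rb"));c=d["wrist"];s=d["scene"]
def tri(a,b):
    (o1,d1),(o2,d2)=a,b;A=np.stack([d1,-d2],1);k=np.linalg.lstsq(A,o2-o1,rcond=None)[0]
    p,q=o1+k[0]*d1,o2+k[1]*d2;return (p+q)/2,np.linalg.norm(p-q)
print("eye w/s",onz(c,322,97,.109),onz(s,281.5,271,.109),tri(ray(c,322,97),ray(s,281.5,271)))
print("peg w/s",onz(c,319,16,.063),onz(s,289,299,.063),tri(ray(c,319,16),ray(s,289,299)))
print("foot w",onz(c,318,48,.018))
m=onz(c,322,180,.109);e=onz(c,322,97,.109);print("bal yaw",np.degrees(np.arctan2(*(e-m)[1::-1])))
f=cv2.GaussianBlur(c["frame"],(3,3),0)[...,2].astype(int)
pts=[];px=[]
for u in list(range(20,270,4))+list(range(372,430,4)):
    col=f[85:140,u];g=np.diff(col);k=g.argmax()+85.5  # dark side face -> light counter
    pts.append(onz(c,u,k,.0)[:2]);px.append(k)
pts=np.array(pts,np.float32);L=cv2.fitLine(pts,cv2.DIST_HUBER,0,.001,.001).ravel()
print(L,np.degrees(np.arctan2(-L[0]*np.sign(L[1]),abs(L[1]))),px[::8])
r=(pts-L[2:])@np.array([L[1],-L[0]]);print(np.abs(r).max(),np.median(np.abs(r)))
E
```

```text
eye w/s [ 0.61468706 -0.11596468  0.109     ] [ 0.61254828 -0.11448898  0.109     ] (array([ 0.61450112, -0.11539118,  0.11160945]), np.float64(0.0011246631430164116))
peg w/s [ 0.65632978 -0.11638841  0.063     ] [ 0.65144756 -0.11214818  0.063     ] (array([ 0.65495188, -0.11459398,  0.06832368]), np.float64(0.003543969529109393))
foot w [ 0.65253119 -0.11534678  0.018     ]
bal yaw -2.391264234510211
[ 0.05228812  0.998632    0.61821854 -0.0583133 ] -2.9972553 [np.float64(116.5), np.float64(115.5), np.float64(114.5), np.float64(114.5), np.float64(113.5), np.float64(113.5), np.float64(113.5), np.float64(113.5), np.float64(114.5), np.float64(115.5)]
0.004241825 0.00011467235
```

```bash
python3 -m handwheel '{"plan": [[0,[0,0,0],0.4],[0,[0.01,-0.003,0],0],[0,[0.02,0,0],0],[0,[0.0105,0,0],0],[0,[0,0,0.015],0],[0,[0,0,0.013],0],[0,[0,0,0],0],[0,[0,0,0],0]]}'
python3 - <<'E'
from h import *
import pickle
d={n:camera(n) for n in("wrist","scene")}
pickle.dump(d,open("c3.pkl","wb"));s=d["scene"]["frame"]
im=np.zeros((400,800,3),np.uint8)
w=d["wrist"]["frame"];im[:,:400]=cv2.resize(w[20:220,220:420],(400,400))
im[:,400:]=cv2.resize(s[250:330,250:330],(400,400),interpolation=3)
cv2.imwrite("pics/c3.png",im)
E
```

```text
clock: 7.3
position: [0.5678, -0.1104, 0.0753]
tool_rot: [-3.142, 0.0, -0.049]
contact_force: [0.4, 0.2, -1.4]
gripper_width: 0.0224
finger_force: 59.2
```

View pics/c3.png

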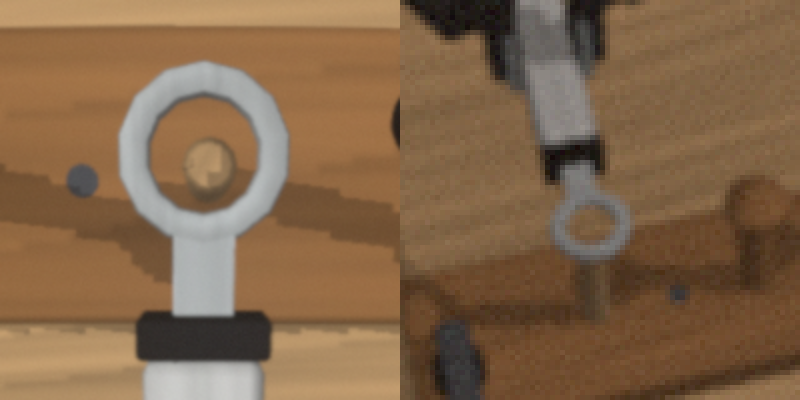

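The eye's ring is at wrist (321.5,95) and the peg top shows inside it at (324.5,101). Next I'll work out the remaining offset.

```bash
python3 - <<'E'
from h import *
import pickle
d=pickle.load(open("c3.pkl","rb"));c=d["wrist"]
y=sense()["tool_rot"][2]
for z in(.079,.081,.083):
    e=onz(c,321.7,95,z);p=onz(c,324.5,101,.063);D=p-e
    print(e,p,"tool shift",D[0]*np.cos(y)+D[1]*np.sin(y),D[0]*np.sin(y)-D[1]*np.cos(y))
s=d["scene"];print(onz(s,250+591/5-80,250+226/5,.081))
f=cv2.GaussianBlur(c["frame"],(3,3),0)[...,2].astype(int)
# rack edge (bottom) fit, rows 150..200
pts=[]
for u in list(range(60,280,4))+list(range(366,520,4)):
    g=np.diff(f[165:205,u]);pts.append(onz(c,u,g.argmax()+165.5,0)[:2])
L=cv2.fitLine(np.array(pts,np.float32),cv2.DIST_HUBER,0,.001,.001).ravel();print("rack yaw",np.degrees(np.arctan(-L[0]/L[1])),"bal",np.degrees(y))
E
```

```text
[ 0.65627292 -0.11484869  0.079     ] [ 0.6555645  -0.11603317  0.063     ] tool shift -0.000648879654876125 0.0012181161139404265
[ 0.65605221 -0.11483501  0.081     ] [ 0.6555645  -0.11603317  0.063     ] tool shift -0.0004277607593099309 0.0012208522214091535
[ 0.6558315  -0.11482132  0.083     ] [ 0.6555645  -0.11603317  0.063     ] tool shift -0.0002066418637437368 0.0012235883288778803
[ 0.65452602 -0.11356042  0.081     ]
rack yaw -2.262716 bal -2.839278316899931
```

```bash
python3 -m handwheel '{"plan": [[0,[0,0.001,0],0],[0,[0,0,0.008],0],[0,[0,0,0.008],0],[0,[0,0,0.01],0],[0,[0,0,0.01],0],[0,[0,0,0.01],0],[0,[0,0,0],0],[0,[0,0,0],0]]}'
python3 - <<'E'
from h import *
import pickle
d={n:camera(n) for n in("wrist","scene")}
pickle.dump(d,open("c4.pkl","wb"));s=d["scene"]["frame"]
im=np.zeros((400,800,3),np.uint8)
w=d["wrist"]["frame"];im[:,:400]=cv2.resize(w[20:220,220:420],(400,400))
im[:,400:]=cv2.resize(s[250:330,250:330],(400,400),interpolation=3)
cv2.imwrite("pics/c4.png",im)
E
```

```text
clock: 8.4
position: [0.5681, -0.1114, 0.0294]
tool_rot: [-3.142, -0.0, -0.049]
contact_force: [0.7, 1.0, -0.6]
gripper_width: 0.0224
finger_force: 59.2
```

View pics/c4.png

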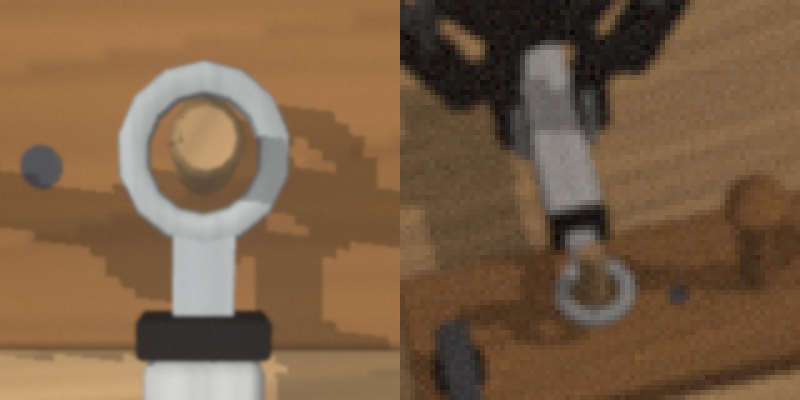

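The peg now stands up through the eye in both views, with the ring about 28 mm below its top. Next I'll pull back most of the way, gently.

```bash
python3 -m handwheel '{"plan": [[0,[-0.004,0,0],0],[0,[-0.006,0,0],0],[0,[-0.008,0,0],0],[0,[-0.008,0,0],0],[0,[-0.008,0,0],0],[0,[-0.006,0,0],0],[0,[0,0,0],0],[0,[0,0,0],0]]}'
cat > look.py <<'E'
from h import *
import sys
n=sys.argv[1];f=[]
s=sense();print(s["contact_force"],s["position"])
c=camera("wrist");w=c["frame"]
cv2.imwrite(f"pics/p{n}.png",cv2.resize(w[60:220,240:400],(640,640))[:600])
g=w[60:220,318:328].mean((1,2));print(np.round(g[:120]).astype(int).tolist())
E
python3 look.py 1
```

```text
clock: 9.5
position: [0.5286, -0.1094, 0.0298]
tool_rot: [-3.142, -0.002, -0.049]
contact_force: [5.3, -0.3, -1.1]
gripper_width: 0.0226
finger_force: 59.1
[ 5.31357152 -0.26085434 -1.07865912] [ 0.52859817 -0.109384    0.02975237]
[171, 170, 171, 170, 171, 171, 171, 171, 171, 171, 172, 171, 171, 171, 171, 171, 171, 171, 171, 171, 172, 171, 172, 172, 171, 171, 172, 171, 171, 172, 172, 172, 172, 173, 172, 172, 172, 172, 172, 172, 172, 172, 172, 172, 172, 172, 173, 173, 173, 173, 172, 156, 100, 60, 88, 139, 167, 173, 174, 174, 174, 174, 173, 173, 173, 173, 174, 174, 174, 174, 174, 174, 174, 174, 174, 174, 174, 174, 166, 133, 83, 81, 135, 166, 173, 174, 174, 174, 173, 174, 174, 174, 174, 174, 175, 174, 174, 175, 175, 174, 174, 174, 175, 174, 169, 143, 95, 70, 109, 155, 172, 174, 174, 174, 174, 174, 166, 133, 81, 47]
```

View pics/p1.png

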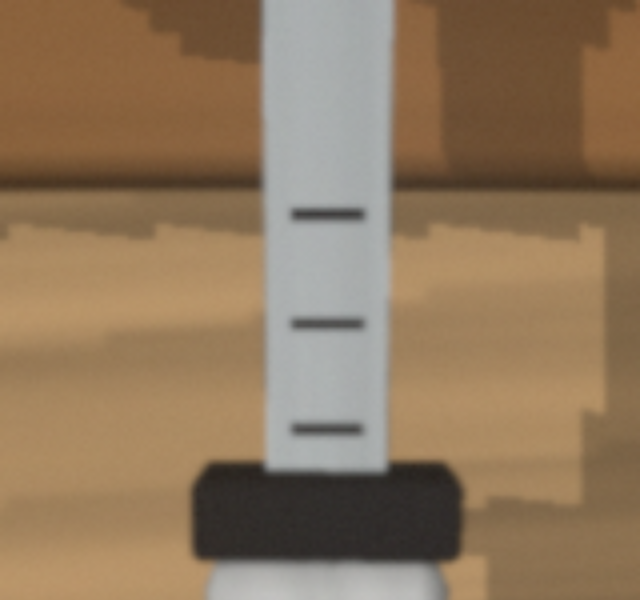

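The mark isn't out yet. Three thin lines (10, 20 and 30 mm) are clear of the mouth, the third by about 4 mm, so the drawbar is out about 34.5 mm. I'll pull 12 mm more and look again.

```bash
python3 -m handwheel '{"plan": [[0,[-0.003,0,0],0],[0,[-0.003,0,0],0],[0,[-0.003,0,0],0],[0,[-0.002,0,0],0],[0,[-0.002,0,0],0],[0,[0,0,0],0],[0,[0,0,0],0],[0,[0,0,0],0]]}'; python3 look.py 2
```

```text
clock: 10.55
position: [0.5162, -0.1087, 0.0299]
tool_rot: [-3.142, -0.003, -0.049]
contact_force: [10.2, -0.3, -1.6]
gripper_width: 0.0226
finger_force: 59.1
[10.17693319 -0.26905064 -1.58975361] [ 0.5162149  -0.10873911  0.02988713]
[165, 165, 166, 166, 166, 166, 166, 166, 166, 167, 166, 166, 166, 166, 166, 165, 150, 98, 58, 82, 130, 160, 167, 166, 167, 167, 167, 167, 168, 168, 168, 167, 168, 167, 168, 167, 167, 168, 167, 168, 168, 169, 168, 168, 161, 131, 81, 67, 113, 157, 167, 168, 168, 168, 168, 169, 168, 168, 168, 168, 169, 168, 169, 169, 169, 169, 169, 168, 168, 169, 169, 165, 150, 112, 73, 93, 137, 163, 169, 169, 169, 168, 168, 169, 168, 168, 169, 169, 169, 169, 168, 169, 169, 169, 169, 169, 169, 168, 160, 125, 79, 74, 121, 155, 167, 168, 169, 168, 169, 169, 168, 169, 168, 168, 169, 168, 158, 118, 68, 42]
```

View pics/p2.png

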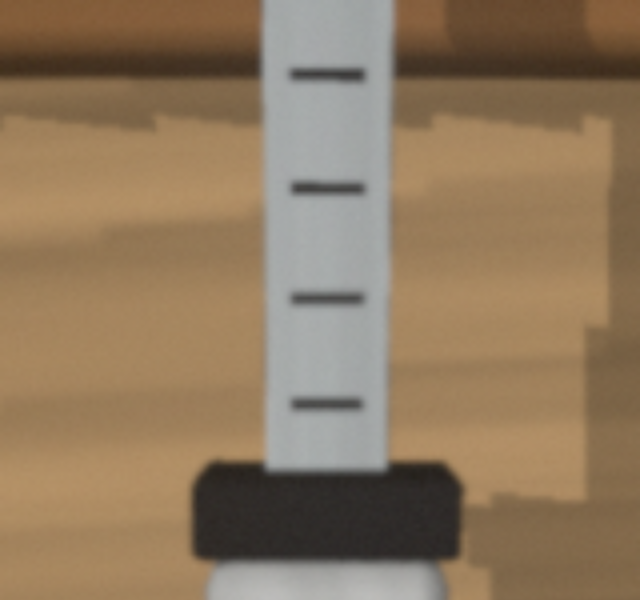

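The fourth line (40 mm) is about 17 px, or 6.5 mm, ahead of the mouth, so the drawbar is out about 46.5 mm. There's 3.5 mm still to go.

```bash
python3 -m handwheel '{"plan": [[0,[-0.0015,0,0],0],[0,[-0.001,0,0],0],[0,[-0.001,0,0],0],[0,[0,0,0],0],[0,[0,0,0],0],[0,[0,0,0],0],[0,[0,0,0],0],[0,[0,0,0],0]]}'; python3 look.py 3
```

```text
clock: 11.6
position: [0.5129, -0.1086, 0.0299]
tool_rot: [-3.142, -0.003, -0.049]
contact_force: [9.3, -0.8, -2.0]
gripper_width: 0.0222
finger_force: 59.1
[ 9.33881883 -0.83245356 -2.01174029] [ 0.51286384 -0.10855532  0.02992034]
[164, 165, 165, 165, 165, 165, 155, 117, 71, 68, 115, 152, 164, 165, 166, 165, 166, 165, 166, 166, 166, 166, 166, 166, 166, 166, 166, 167, 166, 166, 167, 166, 166, 166, 166, 156, 115, 67, 83, 139, 163, 167, 167, 167, 167, 167, 167, 167, 167, 167, 167, 167, 167, 167, 168, 167, 167, 167, 168, 167, 167, 167, 164, 146, 102, 69, 99, 142, 163, 167, 168, 168, 167, 168, 167, 168, 167, 167, 167, 168, 168, 168, 168, 167, 168, 168, 168, 168, 167, 163, 142, 99, 69, 100, 145, 164, 167, 168, 168, 167, 168, 168, 167, 167, 167, 167, 167, 167, 167, 167, 167, 167, 166, 153, 103, 56, 43, 40, 38, 37]
```

View pics/p3.png

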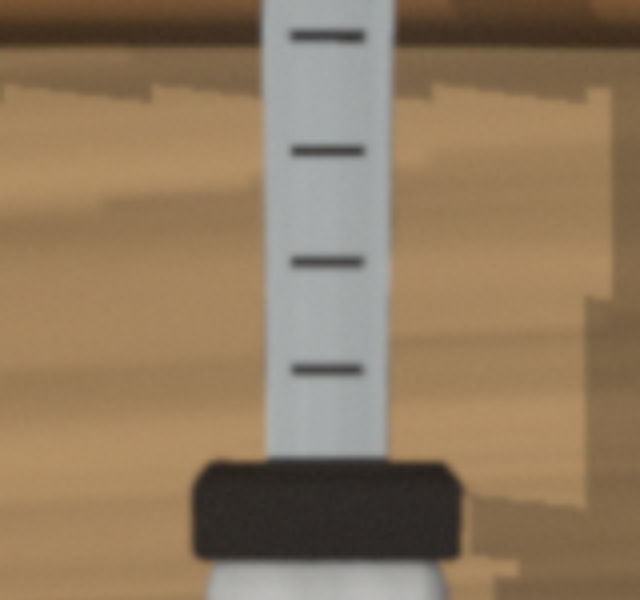

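The broad mark's edge is just showing across the bar's full width, and the 40 mm line is about 9.7 mm ahead of the mouth. The force is about 10 N. I'll nudge back 0.3 mm, then hold.

```bash
python3 -m handwheel '{"plan": [[0,[-0.0003,0,0],0],[0,[0,0,0],0],[0,[0,0,0],0],[0,[0,0,0],0],[0,[0,0,0],0],[0,[0,0,0],0],[0,[0,0,0],0],[0,[0,0,0],0]]}'; python3 -m handwheel '{"plan": [[0,[0,0,0],0],[0,[0,0,0],0],[0,[0,0,0],0],[0,[0,0,0],0],[0,[0,0,0],0],[0,[0,0,0],0],[0,[0,0,0],0],[0,[0,0,0],0]]}';python3 look.py 4
```

```text
clock: 12.65
position: [0.5126, -0.1085, 0.03]
tool_rot: [-3.142, -0.003, -0.049]
contact_force: [9.7, -0.6, -2.9]
gripper_width: 0.0224
finger_force: 59.1
clock: 13.65
position: [0.5126, -0.1085, 0.0299]
tool_rot: [-3.142, -0.003, -0.049]
contact_force: [10.3, -0.5, -2.3]
gripper_width: 0.0223
finger_force: 59.1
[10.30824971 -0.54218223 -2.31844851] [ 0.51262061 -0.10853193  0.0299482 ]
[164, 164, 164, 165, 164, 158, 128, 83, 57, 90, 142, 162, 166, 166, 165, 166, 165, 166, 166, 166, 166, 166, 166, 166, 166, 166, 166, 167, 166, 167, 166, 166, 167, 166, 157, 121, 74, 72, 119, 153, 165, 166, 167, 166, 167, 167, 166, 167, 167, 167, 167, 167, 167, 167, 168, 168, 167, 167, 167, 167, 167, 165, 153, 119, 72, 73, 121, 158, 167, 167, 168, 167, 168, 168, 167, 168, 168, 168, 168, 168, 167, 167, 168, 168, 168, 168, 168, 168, 167, 158, 121, 77, 89, 139, 163, 168, 167, 168, 168, 167, 168, 167, 167, 167, 167, 167, 167, 168, 167, 168, 167, 167, 157, 120, 74, 48, 42, 40, 38, 37]
```

```bash
python3 -c "
from plant import job_done;print(job_done())"
```

```text
the job is handed in; nothing more can be done
None
```

I hung the eye over the plain peg, about 28 mm below its top, and pulled the balance straight back until the one-kilogram mark was level with the mouth (about 10 N). It was steady there and still gripped when I handed the job in at 13.7 s, and I saw nothing else on the counter disturbed.

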